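File the sawn top edge of a brass blank with forward strokes

TASK

The brass blank on the filing board stands loose, with only the low stop behind it: take the palm-grip file from the cork mat, lay it flat, yellow toe leading, across the middle of the blank's top edge and give it three full strokes, filing only on the push towards the stop, bearing down steadily all the way with at least 5 N but never more than 20 N. At the end of each stroke lift the file clear of the metal and carry it back in the air, so that the blank is never dragged or tipped off its stop. Then lay the file flat on the cork mat and let go, leaving the blank standing against its stop and everything else on the bench undisturbed.

Things in the scene. Friction and masses are not known exactly. Their poses are not given: they have to be found in the camera images.
- file: Flat hand file, 210 g: steel blade 160 mm long (x), 20 wide (y), 6 thick, its last 12 mm at the toe (+x end) yellow. On top a flat-sided wooden palm grip 64 mm long (x), 18 wide (y), centred, from 8 to 38 mm above the blade's underside. Origin: centre of the toothed underside, x to the toe, z up. Starts flat on the mat, toe roughly away from the robot. It files only when pushed toe first.
- file_grip (a point): Where to grip the file: middle of the palm grip, 28 mm above the blade's underside; fingers close across y (18 mm) and stay above the work. A full stroke uses most of the blade: the file's origin goes from about 40 mm behind the blank's centre to about 40 mm beyond it (at least 30 each side).
- file_toe (a point): Middle of the file's toe end, on the underside, 80 mm ahead of the file's origin. The teeth bite the brass (friction about 0.75): the file drags the blank along unless the stop holds it. Contact is stiff, some 5 to 15 N per mm of pressing down, so a millimetre of height error misses the edge or overloads it; jerky strokes also overload it.
- blank: Brass blank, a block 20 mm thick (x), 40 mm long (y), about 170 g, sawn by hand and not yet to size: 21 to 29 mm tall, different each time, so only touch tells how high its top edge (the 20 x 40 mm top face) is. Stands loose on the filing board, far face (+x) against the stop or up to 1 mm off it. Origin: centre of its underside, x towards the stop (the filing direction), z up.
- board: Filing board screwed to the bench, hardwood, 120 mm (x) by 110 mm (y), 18 thick, smooth (friction with brass about 0.25). A dark stop strip 16 mm high lies across it from x = 30 to 50 mm; its top is 34 mm above the bench, 5 mm or more below the blank's top. Origin: centre of the underside, x towards the stop, away from the robot.
- mat: Cork mat fixed to the bench, 220 mm (x) by 120 mm (y), 4 mm thick, where the file starts and must be laid again. Origin at the centre of its underside.
- tin: Bystander: aluminium loaf tin with pliers in it, 190 x 105 mm, 55 mm high, the pliers' handles up to about 75 mm. Origin at the centre of its underside.
- third_hand: Bystander: third-hand tweezer stand, round black base of 58 mm diameter, 76 mm high, its tweezers reach 85 mm towards its -y. Origin at the centre of its underside.
- borax_jar: Bystander: glass jar with a white cap, 52 mm diameter, 60 mm high. Origin at the centre of its underside.
- bench_block: Bystander: steel bench block 60 x 60 x 20 mm. Origin at the centre of its underside.
Things that resemble listed ones, but are neither listed nor needed, are in the scene too. Several things have the shape of the blank; the one meant has the colours described above.

How it is judged:
By the outcome, as a careful person would: the job done as asked, in the order asked, and still so for the second after the job is handed in, with the robot touching nothing.
It also fails if it takes over 64 s, if anything falls off the work surface, if the arm or the gripper's body presses on something with over 40 N, if the wrist force passes 120 N, or if a joint passes its speed limit or range.

ROBOT

A 6-joint arm with a two-finger parallel gripper is mounted at the origin on the work surface. World frame = base frame: x ahead of the robot, y to its left, z up, the work surface at z = 0. Lengths are in mm, angles in rad, forces in N, time in s.
With the tool pointing down it reaches from about 350 to 775 mm from the base axis. Payload 7.3 kg.
Tool frame: the origin (TCP) lies midway between the tips of the shut fingers; the grasp point (between the pads) lies 19 mm behind it; z points along the fingers, y is the line along which they close (so a half turn about z gives the same grasp; the last joint's range is limited). The gripper opens to 92 mm and grips with 3 to 60 N. Pads are 19 mm wide; open, the fingers measure 130 mm over their backs; the gripper's body (75 mm by 190 mm) begins 47 mm behind the grasp point.
Start: joints at [1.09, 0.342, 1.524, -0, 1.275, -0.146], TCP at [172.491, 495.875, 226.741] pointing down, gripper open.
Joint ranges: [-2.53, 2.53], [-0.77, 2.02], [0.04, 2.7], [-1, 4.14], [0.28, 2.66], [-3.11, 3.11]. Speed limits (rad/s): [2.57, 2.57, 3.14, 3.14, 3.14, 3.14].

INTERFACE

Orientations are given as [roll, pitch, yaw] about the fixed x, y, z axes, in that order (R = Rz(yaw) Ry(pitch) Rx(roll)).
In Python, from plant import monitor, optics, workorder gives the robot as it stands. The module is installed in compiled form; this text tells all that it offers.
- The arm moves only by the tool servo_tool, never from a script. Its arguments are lists of equal length, an entry for each row: "linear": the shift along the tool's x, y, z as a fraction of full scale, a list of three; "spin": the turn about the tool's z as a fraction of full scale. In form: {"linear": [[dx, dy, dz], ...], "spin": [spin, ...]}. A call has exactly 8 rows; each row shifts and turns the commanded pose from where the row before left it, along the tool's axes as they then stand; what a row does not reach is not made up. Full scale, the value 1, is 200 mm for a shift and 90 degrees for a turn. A row lasts 1/8 s, in which the tool goes at most 62.5 mm and 10.7 degrees, less where a joint would pass 70% of its speed; a pose out of reach is approached as far as the arm can. A call with a number of a shift or a turn outside -1 to 1 is refused whole. A call with a gripper value outside its range is refused whole. "hand" is the opening, from -1 (shut) to 1 (fully open), set as the call begins (left out, the last holds). The fingers move at their own pace and stop on an object; the grip force is fixed at half the most. Time passes only in rows, so rows that do not move let the fingers close, or fill a call up. It gives the time, the measured TCP pose, the force, the opening and the grip force at its end, in the units of the state.
- monitor.get_obs(): the state, without advancing time (a new reading comes with each control period).
- optics.capture(name): name is "side" or "top"; returns a dict with "frame" (480x640x3 uint8, blue, green, red), "K" (3x3 intrinsics, pixels), "world_to_cam" (4x4, takes a point from world to camera coordinates). Camera axes: x right, y down, z forward; pixel columns grow to the right and rows downward; lengths in mm; the calibration is good to about 2 mm. A picture is of the moment at which its call begins. There is no depth.
- workorder.close_job(): hands the job in; it is judged then, once.
The state is a dict: "time": time; "joint_positions": joint angles; "dq": joint speeds; "tau": joint torques, N m; "tool_pos": TCP position; "tcp_rot": TCP orientation; "contact_force": force on the tool from outside, world axes, zero at the start; "moment": the same for the moment, N m; "grip_width": finger opening in mm; "finger_force": force on a finger pad.
Only numpy, scipy, OpenCV 4.12 (cv2) and the standard library are available. Lean on these libraries where they do the work, as an engineer would, in place of code of your own. Each camera call takes 0.05 s, during which the arm holds its last target. There are 200 camera calls.

## Working session

There is one attempt and no reset: what is moved stays moved. The work goes in short steps, Python scripts to look and compute and a tool call to move; the robot and the scene stay as the last step left them, time stands still between calls to the robot, and variables do not carry over. Pictures are saved under pics/ and viewed, at most 10 in all, crops included, and the job is handed in when it is done.

Besides the shell and the picture viewer there is one more tool, called in YAML: its name, and indented under it one key for each argument. servo_tool: Moves the arm, as the interface text tells. Shift numbers are shares of 200 mm and turn numbers shares of 90 degrees, none past 1 either way. Its arguments: {"type":"object","properties":{"linear":{"type":"array","items":{"type":"array","items":{"type":"number","minimum":-1,"maximum":1}}},"spin":{"type":"array","items":{"type":"number","minimum":-1,"maximum":1}},"hand":{"type":"number"}},"required":["linear","spin"]}

```bash
mkdir -p pics; cat > h.py <<'E'
import numpy as np, cv2
from plant import monitor, optics, workorder
def px2w(c,u,v,z):
    K=c["K"];T=c["world_to_cam"];R=T[:3,:3];t=T[:3,3]
    o=-R.T@t; d=R.T@np.linalg.inv(K)@np.array([u,v,1.]); return o+d*(z-o[2])/d[2]
def w2px(c,p):
    q=c["world_to_cam"]@np.array([*p,1.]); q=c["K"]@q[:3]; return q[:2]/q[2]
E
python3 - <<'E'
from h import *
for n in("top","side"):
    c=optics.capture(n); cv2.imwrite(f"pics/{n}0.png",c["frame"]); print(n,c["K"].round(1).tolist(),c["world_to_cam"].round(3).tolist())
print(monitor.get_obs())
E
```

```text
top [[481.8, 0.0, 325.5], [0.0, 481.8, 240.9], [0.0, 0.0, 1.0]] [[0.004, -1.0, 0.006, 14.006], [-0.999, -0.004, -0.045, 560.628], [0.045, -0.006, -0.999, 837.271], [0.0, 0.0, 0.0, 1.0]]
side [[496.0, 0.0, 317.5], [0.0, 496.0, 239.2], [0.0, 0.0, 1.0]] [[0.886, -0.463, -0.02, -500.171], [-0.289, -0.518, -0.805, 220.613], [0.363, 0.719, -0.592, 813.759], [0.0, 0.0, 0.0, 1.0]]
{'time': 0.1, 'joint_positions': array([ 1.09006047e+00,  3.42644005e-01,  1.52493563e+00,  2.78032556e-05,
        1.27539047e+00, -1.46002823e-01]), 'dq': array([ 0.00122239,  0.00015263, -0.00184942, -0.00087799,  0.00132519,
        0.00095811]), 'tau': array([ 2.59015542e-03, -4.32007527e+01, -2.44696587e+01,  7.20980228e-02,
        5.26655058e-02, -8.76867671e-05]), 'tool_pos': array([172.2727313 , 495.54321824, 226.11421756]), 'tcp_rot': array([-3.14023373e+00, -2.26701761e-04,  2.80685135e+00]), 'contact_force': array([ 0.19673614, -0.35818838, -0.08309493]), 'moment': array([ 0.03117691, -0.02109605,  0.01879779]), 'finger_force': 0.0, 'grip_width': 91.73685048549896}
```

View pics/top0.png

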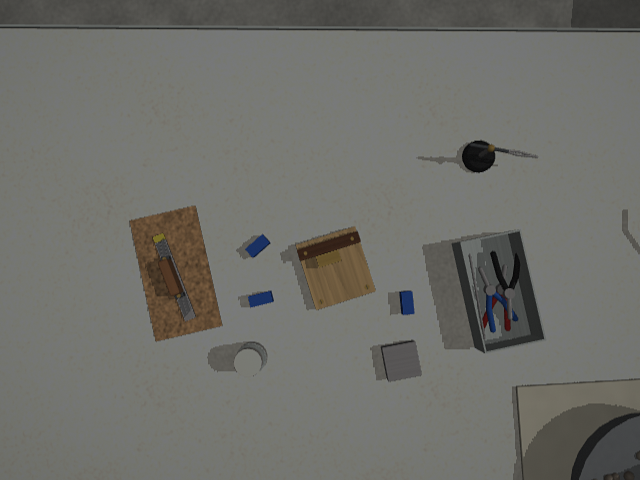

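View pics/side0.png

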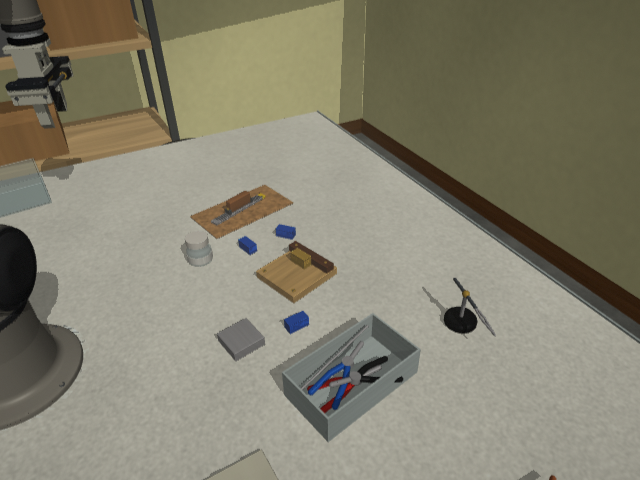

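The top view shows the file on the mat at about (173,277), with its yellow toe at (158,238). The board is at (335,268), with its dark stop at (330,245). Four things have the blank's shape: blue blocks at (258,245), (261,298) and (407,302), and a brass-coloured one at (323,257). The brass one fits, since it stands on the board against the stop. I'll confirm it in an enlarged crop.

```bash
python3 - <<'E'
from h import *
t=cv2.imread("pics/top0.png"); s=cv2.imread("pics/side0.png")
a=cv2.resize(t[220:320,285:385],(400,400),interpolation=cv2.INTER_CUBIC)
b=cv2.resize(t[205:345,120:225],(300,400),interpolation=cv2.INTER_CUBIC)
cv2.imwrite("pics/crop1.png",cv2.convertScaleAbs(np.hstack([a,b]),alpha=1.5))
h=cv2.cvtColor(t,cv2.COLOR_BGR2HSV)
for p in[(323,257),(345,280),(330,245),(158,238),(170,278),(185,305),(165,250),(200,290),(315,262)]: print(p,h[p[1],p[0]])
E
```

```text
(323, 257) [ 20 142  99]
(345, 280) [ 17 110 109]
(330, 245) [ 10 138  50]
(158, 238) [ 26 169 119]
(170, 278) [ 12 135  83]
(185, 305) [ 0  3 73]
(165, 250) [135   9  57]
(200, 290) [ 15 119  90]
(315, 262) [ 18 110  79]
```

View pics/crop1.png

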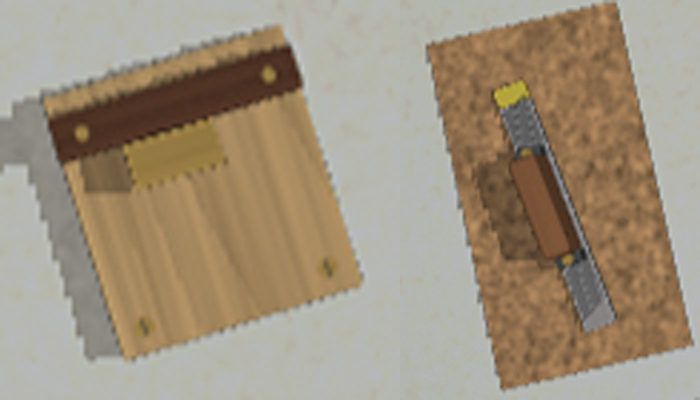

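The crop confirms the brass blank at about px (329,259), flush to the dark stop. The file's toe is at about px (158,238) and its heel at about (190,319). Now I'll measure them.

```bash
cat > meas.py <<'E'
from h import *
c=optics.capture("top"); f=c["frame"]; h=cv2.cvtColor(f,cv2.COLOR_BGR2HSV)
def big(m,roi):
    z=np.zeros_like(m); x0,y0,x1,y1=roi; z[y0:y1,x0:x1]=m[y0:y1,x0:x1]
    cs,_=cv2.findContours(z,cv2.RETR_EXTERNAL,cv2.CHAIN_APPROX_NONE); return max(cs,key=cv2.contourArea),z
def rect(cn,z):
    P=np.array([px2w(c,*p[0],z)[:2] for p in cn],np.float32); r=cv2.minAreaRect(P); return r
if __name__=="__main__":
    R=(130,205,222,342)
    yel,_=big(cv2.inRange(h,(22,140,90),(35,255,255)),(140,225,180,260)); ry=rect(yel,10); print("toe",ry)
    gr,_=big(cv2.inRange(h,(0,0,60),(180,45,255)),(160,290,200,326)); r=rect(gr,10); print("heel",r)
    print("heel box",cv2.boxPoints(r).round(1).tolist()); print("toe box",cv2.boxPoints(ry).round(1).tolist())
    w,_=big(cv2.inRange(h,(8,90,60),(16,255,95))*0+cv2.inRange(h,(5,125,60),(13,255,255)),(155,250,188,300)); r=rect(w,42); print("grip",r)
    b,_=big(cv2.inRange(h,(5,60,30),(30,255,255)),(285,215,385,320)); r=rect(b,18); print("board",r, cv2.boxPoints(r).round(1).tolist())
    m=cv2.inRange(h,(19,125,85),(30,255,255)); cs,z=big(m,(305,245,345,275)); r=rect(cs,43); print("blank z43",r,cv2.boxPoints(r).round(1).tolist())
    st,_=big(cv2.inRange(h,(0,100,20),(14,255,75)),(290,220,370,262)); r=rect(st,34); print("stop",r,cv2.boxPoints(r).round(1).tolist())
    mt,_=big(cv2.inRange(h,(5,60,30),(30,255,255)),(120,200,230,348)); r=rect(mt,4); print("mat",r)
E
python3 meas.py
```

```text
toe ((565.870849609375, 311.294677734375), (11.132562637329102, 19.600984573364258), 27.044601440429688)
heel ((446.5650939941406, 262.3774108886719), (51.20481872558594, 20.674875259399414), 21.989145278930664)
heel box [[419.0, 262.3999938964844], [426.70001220703125, 243.1999969482422], [474.20001220703125, 262.3999938964844], [466.3999938964844, 281.5]]
toe box [[556.5, 317.5], [565.4000244140625, 300.0], [575.2999877929688, 305.1000061035156], [566.4000244140625, 322.6000061035156]]
grip ((496.8967590332031, 282.46929931640625), (62.45445251464844, 16.881357192993164), 22.766742706298828)
board ((513.9834594726562, -1.1570281982421875), (119.63324737548828, 111.59281921386719), 17.755048751831055) [[440.0, 33.70000076293945], [474.0, -72.5], [588.0, -36.099998474121094], [553.9000244140625, 70.19999694824219]]
blank z43 ((530.0150146484375, 11.619446754455566), (19.859323501586914, 39.21338653564453), 18.656545639038086) [[514.2999877929688, 27.0], [526.9000244140625, -10.100000381469727], [545.7000122070312, -3.799999952316284], [533.2000122070312, 33.400001525878906]]
stop ((551.6882934570312, 11.316890716552734), (20.15301513671875, 108.30302429199219), 18.10091209411621) [[525.2999877929688, 59.70000076293945], [558.9000244140625, -43.29999923706055], [578.0999755859375, -37.0], [544.4000244140625, 65.9000015258789]]
mat ((503.75579833984375, 282.41058349609375), (219.42800903320312, 120.23522186279297), 13.415233612060547)
```

servo_tool:
  linear:
    - [-0.235,-0.059,0]
    - [-0.235,-0.059,0]
    - [-0.235,-0.059,0]
    - [-0.235,-0.059,0]
    - [-0.235,-0.059,0]
    - [-0.235,-0.059,0]
    - [-0.235,-0.059,0]
    - [-0.235,-0.059,0]
  spin: [0,0,0,0,0,0,0,0]
  hand: 1

```text
time: 1.15
tool_pos: [497.7, 282.1, 226.5]
tcp_rot: [-3.141, -0.0, 2.807]
contact_force: [0.5, 1.1, -0.8]
grip_width: 91.9
finger_force: 0.0
```

servo_tool:
  linear:
    - [0,0,0.1]
    - [0,0,0.1]
    - [0,0,0.1]
    - [0,0,0.1]
    - [0,0,0.1]
    - [0,0,0.1]
    - [0,0,0]
    - [0,0,0]
  spin: [-0.077,-0.077,-0.077,-0.077,-0.077,-0.077,0,0]

```text
time: 2.15
tool_pos: [496.9, 283.3, 107.4]
tcp_rot: [3.142, 0.001, -2.753]
contact_force: [0.2, -0.2, 0.3]
grip_width: 91.7
finger_force: 0.0
```

```bash
cat > go.py <<'E'
from h import *; import sys
# target x y z yawdeg -> tool-frame delta /200 and spin fraction
x,y,z,yw=map(float,sys.argv[1:5]); o=monitor.get_obs(); p=o["tool_pos"]
from scipy.spatial.transform import Rotation as R
M=R.from_euler("xyz",o["tcp_rot"]); d=np.array([x,y,z])-p
e=(yw-np.degrees(o["tcp_rot"][2])+180)%360-180
print("t",o["time"],"pos",p.round(2),"rpy",np.degrees(o["tcp_rot"]).round(2),"F",o["contact_force"].round(2),"delta_tool/200",(M.inv().apply(d)/200).round(4),"spin",round(-e/90,4))
E
python3 go.py 496.9 282.9 14 202.4
```

```text
t 2.15 pos [496.94 283.32 107.35] rpy [ 1.8000e+02  5.0000e-02 -1.5773e+02] F [ 0.2  -0.23  0.28] delta_tool/200 [ 0.0014 -0.0019  0.4668] spin -0.0015
```

servo_tool:
  linear:
    - [0,0,0.1]
    - [0,0,0.1]
    - [0,0,0.1]
    - [0,0,0.08]
    - [0,0,0.05]
    - [0,0,0.034]
    - [0,0,0]
    - [0,0,0]
  spin: [0,0,0,0,0,0,0,0]

```text
time: 3.15
tool_pos: [496.9, 283.4, 14.4]
tcp_rot: [3.142, 0.001, -2.751]
contact_force: [0.2, 0.0, -0.6]
grip_width: 92.1
finger_force: 0.0
```

servo_tool:
  linear:
    - [0,0,0]
    - [0,0,0]
    - [0,0,0]
    - [0,0,0]
    - [0,0,0]
    - [0,0,0]
    - [0,0,0]
    - [0,0,0]
  spin: [0,0,0,0,0,0,0,0]
  hand: -1

```text
time: 4.15
tool_pos: [496.6, 283.2, 13.9]
tcp_rot: [-3.142, 0.0, -2.751]
contact_force: [0.2, -0.4, 0.3]
grip_width: 17.9
finger_force: 30.0
```

servo_tool:
  linear:
    - [0,0,-0.03]
    - [0,0,-0.05]
    - [0,0,-0.08]
    - [0,0,-0.08]
    - [0,0,-0.08]
    - [0,0,-0.08]
    - [0,0,-0.05]
    - [0,0,-0.03]
  spin: [0,0,0,0,0,0,0,0]

```text
time: 5.15
tool_pos: [496.7, 283.2, 110.6]
tcp_rot: [3.142, 0.001, -2.751]
contact_force: [0.1, -0.8, -2.1]
grip_width: 18.1
finger_force: 30.0
```

```bash
python3 - <<'E'
from h import *
c=optics.capture("side"); f=c["frame"]; o=monitor.get_obs(); print(o["contact_force"],o["moment"])
x0,y0=255,235
a=cv2.resize(f[y0:y0+70,x0:x0+90],None,fx=4.5,fy=4.5,interpolation=cv2.INTER_CUBIC)
b=cv2.resize(f[130:240,180:330],None,fx=2.6,fy=2.86,interpolation=cv2.INTER_CUBIC)
H=min(a.shape[0],b.shape[0]); cv2.imwrite("pics/s1.png",cv2.convertScaleAbs(np.hstack([a[:H],b[:H]])[:, :800],alpha=1.5))
# predicted pixels of top-face corners near side for heights
u=np.array([.951,.309]);n=np.array([-.309,.951]);C=np.array([530,11.6])
for z in(18,39,43,47):
  print(z,[w2px(c,[*(C+sx*10*u+sy*20*n),z]).round(1).tolist() for sx,sy in((-1,-1),(-1,1),(1,-1),(1,1))])
E
```

```text
[ 0.70233528  0.44119918 -1.01162846] [ 0.11488423 -0.04567513 -0.00020624]
18 [[302.9, 269.1], [289.2, 260.5], [310.0, 264.4], [296.3, 256.0]]
39 [[302.5, 260.8], [288.6, 252.3], [309.7, 256.2], [295.8, 247.9]]
43 [[302.4, 259.3], [288.5, 250.8], [309.6, 254.6], [295.7, 246.3]]
47 [[302.3, 257.7], [288.4, 249.2], [309.6, 253.0], [295.6, 244.8]]
```

View pics/s1.png

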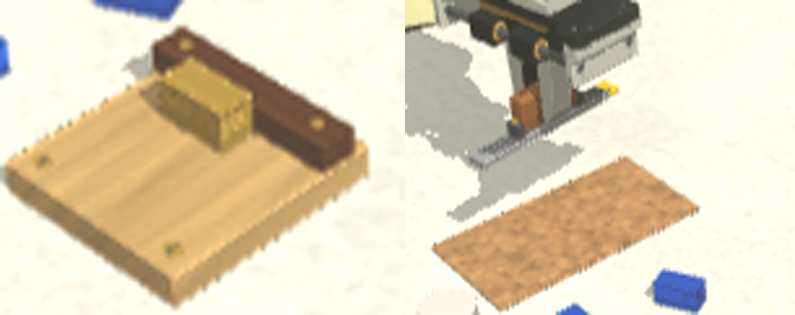

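The side view shows the file held level. The blank's near edge runs from px (304,261) to (304,268), so its top is low, at z of about 39–41.

servo_tool:
  linear:
    - [0.05,-0.113,0]
    - [0.08,-0.18,0]
    - [0.08,-0.182,0]
    - [0.08,-0.182,0]
    - [0.08,-0.182,0]
    - [0.08,-0.182,0]
    - [0.074,-0.17,0]
    - [0.05,-0.112,0]
  spin: [0,0,0,0,0,0,0,0]

```text
time: 6.2
tool_pos: [489.4, -3.1, 109.6]
tcp_rot: [3.141, -0.001, -2.752]
contact_force: [0.1, -0.0, -2.7]
grip_width: 17.8
finger_force: 30.0
```

```bash
python3 go.py 490.1 -1.4 58 198
```

```text
t 6.2 pos [489.4   -3.07 109.56] rpy [ 1.7998e+02 -4.0000e-02 -1.5767e+02] F [ 0.14 -0.03 -2.72] delta_tool/200 [-0.0066  0.0063  0.2578] spin 0.0481
```

servo_tool:
  linear:
    - [-0.003,0.003,0.03]
    - [-0.003,0.003,0.05]
    - [0,0,0.05]
    - [0,0,0.05]
    - [0,0,0.04]
    - [0,0,0.03]
    - [0,0,0.01]
    - [0,0,0]
  spin: [0.012,0.012,0.012,0.012,0,0,0,0]

```text
time: 7.2
tool_pos: [490.5, 0.0, 57.9]
tcp_rot: [3.142, 0.0, -2.826]
contact_force: [0.1, 0.3, -1.8]
grip_width: 18.1
finger_force: 30.0
```

```bash
python3 go.py 490.1 -1.4 53 198; python3 - <<'E'
from h import *
c=optics.capture("side"); f=c["frame"]
a=cv2.resize(f[200:310,225:365],None,fx=5,fy=5,interpolation=cv2.INTER_CUBIC)
t=optics.capture("top")["frame"]
cv2.imwrite("pics/s2.png",cv2.convertScaleAbs(a,alpha=1.5)); cv2.imwrite("pics/t2.png",cv2.resize(t[200:330,260:400],None,fx=4,fy=4))
E
```

```text
t 7.2 pos [4.905e+02 2.000e-02 5.792e+01] rpy [ 1.8000e+02  1.0000e-02 -1.6192e+02] F [ 0.09  0.29 -1.77] delta_tool/200 [ 0.0041 -0.0061  0.0246] spin 0.0009
```

View pics/s2.png

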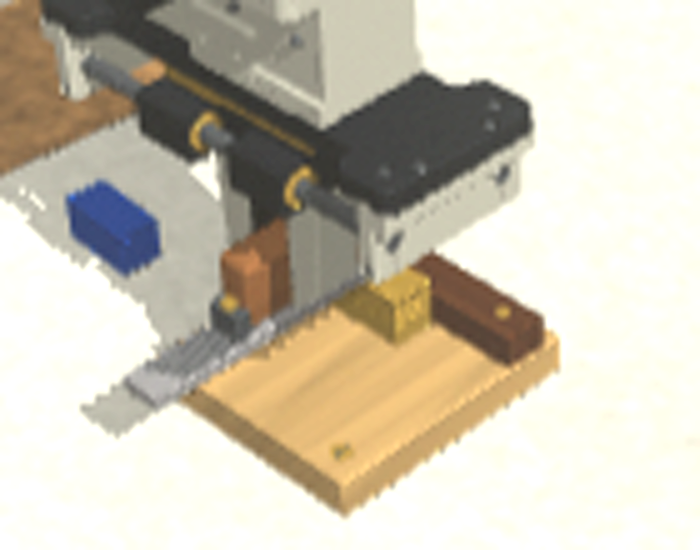

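The side view shows the file level above the board and clear of the blank, which is at crop (385,300). Now I'll probe downward.

servo_tool:
  linear:
    - [0,-0.004,0]
    - [0,0,0.003]
    - [0,0,0.004]
    - [0,0,0.004]
    - [0,0,0.004]
    - [0,0,0]
    - [0,0,0]
    - [0,0,0]
  spin: [0,0,0,0,0,0,0,0]

```text
time: 8.3
tool_pos: [490.7, -0.7, 54.9]
tcp_rot: [3.142, 0.0, -2.826]
contact_force: [-0.1, -0.4, -1.0]
grip_width: 17.7
finger_force: 30.0
```

```bash
python3 -c "
from h import *
o=monitor.get_obs(); print(o['time'],o['tool_pos'],o['contact_force'],o['moment'])"
```

```text
8.3 [490.69611349  -0.71224544  54.92741904] [-0.06131304 -0.35639161 -1.00151787] [ 0.02770238 -0.00286934  0.00877673]
```

servo_tool:
  linear:
    - [0,0,0.001]
    - [0,0,0.001]
    - [0,0,0.001]
    - [0,0,0.001]
    - [0,0,0.001]
    - [0,0,0]
    - [0,0,0]
    - [0,0,0]
  spin: [0,0,0,0,0,0,0,0]

```text
time: 9.3
tool_pos: [490.7, -0.7, 53.9]
tcp_rot: [3.142, 0.0, -2.826]
contact_force: [-0.2, 0.7, -2.2]
grip_width: 17.6
finger_force: 30.0
```

servo_tool:
  linear:
    - [0,0,0.001]
    - [0,0,0.001]
    - [0,0,0.001]
    - [0,0,0.001]
    - [0,0,0.001]
    - [0,0,0]
    - [0,0,0]
    - [0,0,0]
  spin: [0,0,0,0,0,0,0,0]

```text
time: 10.3
tool_pos: [490.7, -0.7, 52.9]
tcp_rot: [3.142, 0.0, -2.826]
contact_force: [0.7, -0.3, -1.3]
grip_width: 17.7
finger_force: 30.0
```

servo_tool:
  linear:
    - [0,0,0.001]
    - [0,0,0.001]
    - [0,0,0.001]
    - [0,0,0.001]
    - [0,0,0.001]
    - [0,0,0]
    - [0,0,0]
    - [0,0,0]
  spin: [0,0,0,0,0,0,0,0]

```text
time: 11.3
tool_pos: [490.7, -0.7, 51.9]
tcp_rot: [3.142, 0.0, -2.826]
contact_force: [-0.0, -0.2, -1.1]
grip_width: 17.7
finger_force: 30.0
```

servo_tool:
  linear:
    - [0,0,0.001]
    - [0,0,0.001]
    - [0,0,0.001]
    - [0,0,0.001]
    - [0,0,0.001]
    - [0,0,0]
    - [0,0,0]
    - [0,0,0]
  spin: [0,0,0,0,0,0,0,0]

```text
time: 12.3
tool_pos: [490.7, -0.7, 50.9]
tcp_rot: [3.141, 0.0, -2.826]
contact_force: [0.3, 0.4, -2.6]
grip_width: 17.9
finger_force: 30.0
```

servo_tool:
  linear:
    - [0,0,0.001]
    - [0,0,0.001]
    - [0,0,0.001]
    - [0,0,0.001]
    - [0,0,0.001]
    - [0,0,0]
    - [0,0,0]
    - [0,0,0]
  spin: [0,0,0,0,0,0,0,0]

```text
time: 13.3
tool_pos: [491.1, -0.7, 50.6]
tcp_rot: [-3.141, 0.001, -2.826]
contact_force: [-2.9, -0.1, 7.1]
grip_width: 17.7
finger_force: 30.0
```

Contact: about 9 N net, with the blank's top at z of about 40.7. Now I'll press slightly more and push the first half of stroke 1.

servo_tool:
  linear:
    - [0,0,0.001]
    - [-0.014,0,0]
    - [-0.028,0,0]
    - [-0.034,0,0]
    - [-0.034,0,0]
    - [-0.034,0,0]
    - [-0.034,0,0]
    - [-0.027,0,0]
  spin: [0,0,0,0,0,0,0,0]

```text
time: 14.3
tool_pos: [529.7, 11.7, 50.8]
tcp_rot: [-3.141, -0.0, -2.826]
contact_force: [-5.4, -1.4, 12.4]
grip_width: 17.8
finger_force: 30.0
```

```bash
cat > st.py <<'E'
from h import *
o=monitor.get_obs(); F=o['contact_force']; p=o['tool_pos'];u=np.array([.951,.309]);d=p[:2]-[530,11.6]
print(o['time'],p.round(2),F.round(2),"along",(d@u).round(1),"lat",(d@[-.309,.951]).round(1),"Fu",(F[:2]@u).round(1),"M",o['moment'].round(3),"rpy",np.degrees(o["tcp_rot"]).round(2))
E
python3 st.py
```

```text
14.3 [529.71  11.75  50.82] [-5.41 -1.37 12.4 ] along -0.2 lat 0.2 Fu -5.6 M [-0.222  0.932 -0.011] rpy [-179.97   -0.   -161.91]
```

servo_tool:
  linear:
    - [-0.024,0,0]
    - [-0.032,0,0]
    - [-0.034,0,0]
    - [-0.034,0,0]
    - [-0.034,0,0]
    - [-0.028,0,0]
    - [-0.018,0,0]
    - [-0.006,0,0]
  spin: [0,0,0,0,0,0,0,0]

```text
time: 15.3
tool_pos: [569.4, 24.8, 50.3]
tcp_rot: [-3.141, -0.001, -2.826]
contact_force: [-3.0, -1.2, 6.5]
grip_width: 17.4
finger_force: 30.0
```

```bash
python3 st.py
```

```text
15.3 [569.39  24.83  50.33] [-3.01 -1.2   6.48] along 41.5 lat 0.4 Fu -3.2 M [-0.255  0.901  0.048] rpy [-1.7998e+02 -4.0000e-02 -1.6190e+02]
```

servo_tool:
  linear:
    - [0,0,-0.03]
    - [0,0,-0.05]
    - [0.04,0,0]
    - [0.08,0,0]
    - [0.09,0,0]
    - [0.09,0,0]
    - [0.075,0,0]
    - [0.04,0,0]
  spin: [0,0,0,0,0,0,0,0]

```text
time: 16.3
tool_pos: [489.5, -0.9, 65.7]
tcp_rot: [3.141, -0.001, -2.826]
contact_force: [-0.9, -0.8, -1.5]
grip_width: 17.5
finger_force: 30.0
```

```bash
python3 st.py; python3 - <<'E'
from h import *
f=optics.capture("side")["frame"]
cv2.imwrite("pics/s3.png",cv2.convertScaleAbs(cv2.resize(f[200:310,225:365],None,fx=5,fy=5,interpolation=cv2.INTER_CUBIC),alpha=1.5))
E
```

```text
16.3 [489.52  -0.9   65.68] [-0.87 -0.78 -1.46] along -42.4 lat 0.6 Fu -1.1 M [0.067 0.002 0.008] rpy [ 1.7998e+02 -3.0000e-02 -1.6194e+02]
```

View pics/s3.png

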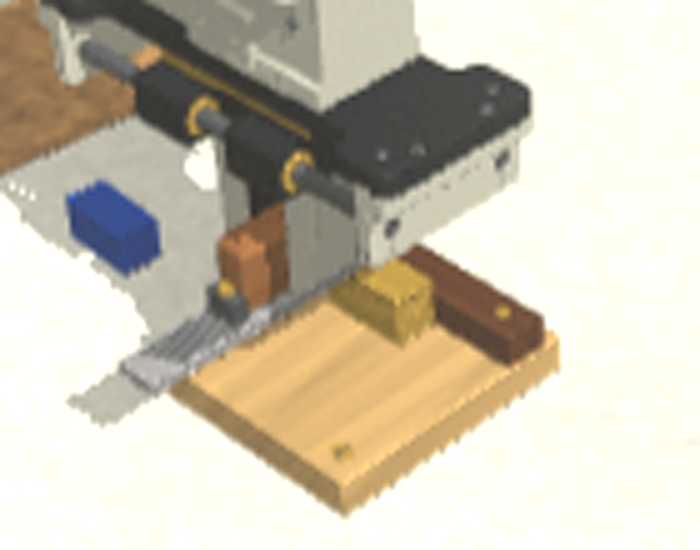

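The file is still level, the blank stands against its stop at crop (390,300), and stroke 1 stayed between about 8 and 14.5 N net. Now stroke 2.

servo_tool:
  linear:
    - [0,0,0.02]
    - [0,0,0.03]
    - [0,0,0.018]
    - [0,0,0.003]
    - [0,0,0.003]
    - [0,0,0.003]
    - [0,0,0.003]
    - [0,0,0]
  spin: [0,0,0,0,0,0,0,0]

```text
time: 17.35
tool_pos: [490.7, -0.7, 50.6]
tcp_rot: [-3.141, 0.001, -2.826]
contact_force: [-3.8, 0.1, 7.7]
grip_width: 17.5
finger_force: 30.0
```

```bash
python3 st.py
```

```text
17.35 [490.71  -0.73  50.62] [-3.78  0.13  7.74] along -41.2 lat 0.4 Fu -3.6 M [0.231 0.347 0.081] rpy [-1.7998e+02  3.0000e-02 -1.6191e+02]
```

servo_tool:
  linear:
    - [-0.006,0,0]
    - [-0.014,0,0]
    - [-0.028,0,0]
    - [-0.032,0,0]
    - [-0.034,0,0]
    - [-0.034,0,0]
    - [-0.034,0,0]
    - [-0.027,0,0]
  spin: [0,0,0,0,0,0,0,0]

```text
time: 18.35
tool_pos: [530.6, 12.0, 50.8]
tcp_rot: [-3.141, 0.0, -2.826]
contact_force: [-4.4, -1.1, 9.7]
grip_width: 17.7
finger_force: 30.0
```

servo_tool:
  linear:
    - [-0.024,0,0]
    - [-0.032,0,0]
    - [-0.034,0,0]
    - [-0.034,0,0]
    - [-0.034,0,0]
    - [-0.028,0,0]
    - [-0.018,0,0]
    - [-0.002,0,0]
  spin: [0,0,0,0,0,0,0,0]

```text
time: 19.35
tool_pos: [569.6, 24.8, 50.5]
tcp_rot: [-3.141, -0.0, -2.826]
contact_force: [-3.1, -1.9, 7.3]
grip_width: 17.6
finger_force: 30.0
```

```bash
python3 st.py
```

```text
19.35 [569.59  24.85  50.53] [-3.05 -1.89  7.29] along 41.7 lat 0.4 Fu -3.5 M [-0.231  0.806 -0.057] rpy [-1.7997e+02 -1.0000e-02 -1.6190e+02]
```

Stroke 2 is good. I'll lift, carry the file back and set it down for stroke 3.

servo_tool:
  linear:
    - [0,0,-0.03]
    - [0,0,-0.05]
    - [0.04,0,0]
    - [0.08,0,0]
    - [0.09,0,0]
    - [0.09,0,0]
    - [0.075,0,0]
    - [0.04,0,0]
  spin: [0,0,0,0,0,0,0,0]

```text
time: 20.35
tool_pos: [489.5, -0.9, 65.7]
tcp_rot: [3.141, -0.001, -2.826]
contact_force: [-0.5, 0.5, -1.5]
grip_width: 17.9
finger_force: 30.0
```

servo_tool:
  linear:
    - [0,0,0.02]
    - [0,0,0.03]
    - [0,0,0.018]
    - [0,0,0.003]
    - [0,0,0.003]
    - [0,0,0.003]
    - [0,0,0.003]
    - [0,0,0]
  spin: [0,0,0,0,0,0,0,0]

```text
time: 21.35
tool_pos: [490.8, -0.7, 50.6]
tcp_rot: [-3.141, 0.001, -2.826]
contact_force: [-4.1, -0.5, 8.1]
grip_width: 18.0
finger_force: 30.0
```

```bash
python3 st.py
```

```text
21.35 [490.77  -0.71  50.61] [-4.09 -0.49  8.06] along -41.1 lat 0.4 Fu -4.0 M [0.223 0.424 0.056] rpy [-1.7998e+02  4.0000e-02 -1.6191e+02]
```

servo_tool:
  linear:
    - [-0.006,0,0]
    - [-0.014,0,0]
    - [-0.028,0,0]
    - [-0.032,0,0]
    - [-0.034,0,0]
    - [-0.034,0,0]
    - [-0.034,0,0]
    - [-0.027,0,0]
  spin: [0,0,0,0,0,0,0,0]

```text
time: 22.35
tool_pos: [530.7, 12.1, 50.8]
tcp_rot: [-3.141, 0.0, -2.826]
contact_force: [-4.0, -1.0, 8.7]
grip_width: 17.9
finger_force: 30.0
```

servo_tool:
  linear:
    - [-0.024,0,0]
    - [-0.032,0,0]
    - [-0.034,0,0]
    - [-0.034,0,0]
    - [-0.034,0,0]
    - [-0.028,0,0]
    - [-0.018,0,0]
    - [-0.002,0,0]
  spin: [0,0,0,0,0,0,0,0]

```text
time: 23.35
tool_pos: [569.7, 24.9, 50.6]
tcp_rot: [-3.141, 0.0, -2.826]
contact_force: [-2.1, -0.4, 5.5]
grip_width: 17.5
finger_force: 30.0
```

servo_tool:
  linear:
    - [0,0,-0.03]
    - [0,0,-0.05]
    - [0,0,-0.06]
    - [0,0,-0.06]
    - [0,0,-0.05]
    - [0,0,-0.03]
    - [0,0,-0.02]
    - [0,0,0]
  spin: [0,0,0,0,0,0,0,0]

```text
time: 24.35
tool_pos: [569.6, 25.0, 109.8]
tcp_rot: [3.142, 0.0, -2.826]
contact_force: [-0.9, -0.1, -1.9]
grip_width: 18.2
finger_force: 30.0
```

```bash
python3 st.py; python3 go.py 497.5 283 110 198
```

```text
24.35 [569.61  25.05 109.82] [-0.89 -0.09 -1.94] along 41.8 lat 0.5 Fu -0.9 M [ 0.076  0.05  -0.03 ] rpy [ 1.8000e+02  1.0000e-02 -1.6192e+02]
t 24.35 pos [569.61  25.05 109.82] rpy [ 1.8000e+02  1.0000e-02 -1.6192e+02] F [-0.89 -0.09 -1.94] delta_tool/200 [-5.750e-02  1.338e+00 -9.000e-04] spin 0.0009
```

servo_tool:
  linear:
    - [-0.005,0.11,0]
    - [-0.008,0.18,0]
    - [-0.008,0.19,0]
    - [-0.008,0.19,0]
    - [-0.008,0.19,0]
    - [-0.008,0.19,0]
    - [-0.008,0.178,0]
    - [-0.005,0.11,0]
  spin: [0,0,0,0,0,0,0,0]

```text
time: 25.35
tool_pos: [495.7, 285.5, 109.3]
tcp_rot: [3.141, -0.001, -2.824]
contact_force: [0.8, -0.3, -2.6]
grip_width: 17.9
finger_force: 30.0
```

servo_tool:
  linear:
    - [0,0,0.06]
    - [0,0,0.08]
    - [0,0,0.09]
    - [0,0,0.09]
    - [0,0,0.08]
    - [0,0,0.04]
    - [0,0,0.02]
    - [0,0,0.005]
  spin: [0,0,0,0,0,0,0,0]

```text
time: 26.35
tool_pos: [497.8, 283.1, 16.8]
tcp_rot: [3.142, 0.0, -2.826]
contact_force: [0.7, 1.1, -2.8]
grip_width: 17.9
finger_force: 30.0
```

```bash
python3 go.py 497.5 283 14 198
```

```text
t 26.35 pos [497.77 283.07  16.84] rpy [ 1.8000e+02  3.0000e-02 -1.6193e+02] F [ 0.69  1.15 -2.8 ] delta_tool/200 [0.0014 0.0001 0.0142] spin 0.0008
```

servo_tool:
  linear:
    - [0,0,0.004]
    - [0,0,0.004]
    - [0,0,0.003]
    - [0,0,0.002]
    - [0,0,0.001]
    - [0,0,0]
    - [0,0,0]
    - [0,0,0]
  spin: [0,0,0,0,0,0,0,0]

```text
time: 27.35
tool_pos: [497.6, 283.1, 13.9]
tcp_rot: [3.141, 0.0, -2.826]
contact_force: [-0.6, 0.7, -2.0]
grip_width: 17.8
finger_force: 30.0
```

```bash
python3 go.py 497.5 283 14 198
```

```text
t 27.35 pos [497.57 283.07  13.94] rpy [ 179.99    0.   -161.92] F [-0.59  0.69 -2.01] delta_tool/200 [ 0.0005 -0.0002 -0.0003] spin 0.0009
```

servo_tool:
  linear:
    - [0,0,0.001]
    - [0,0,0.001]
    - [0,0,0]
    - [0,0,0]
    - [0,0,0]
    - [0,0,0]
    - [0,0,0]
    - [0,0,0]
  spin: [0,0,0,0,0,0,0,0]

```text
time: 28.35
tool_pos: [497.6, 283.1, 13.8]
tcp_rot: [3.142, 0.0, -2.826]
contact_force: [-1.6, -1.8, 4.3]
grip_width: 17.6
finger_force: 30.0
```

Contact with the mat. I'll release and back off.

servo_tool:
  linear:
    - [0,0,0]
    - [0,0,0]
    - [0,0,0]
    - [0,0,0]
    - [0,0,0]
    - [0,0,0]
    - [0,0,0]
    - [0,0,0]
  spin: [0,0,0,0,0,0,0,0]
  hand: 1

```text
time: 29.35
tool_pos: [497.6, 283.0, 13.5]
tcp_rot: [3.142, 0.0, -2.826]
contact_force: [-0.8, -0.0, -0.7]
grip_width: 90.5
finger_force: 0.0
```

servo_tool:
  linear:
    - [0,0,-0.05]
    - [0,0,-0.1]
    - [0,0,-0.15]
    - [0,0,-0.15]
    - [0,0,-0.15]
    - [0,0,-0.15]
    - [0,0,-0.15]
    - [0,0,-0.05]
  spin: [0,0,0,0,0,0,0,0]

```text
time: 30.35
tool_pos: [498.3, 283.4, 206.0]
tcp_rot: [3.141, 0.004, -2.826]
contact_force: [0.2, 0.7, -0.4]
grip_width: 91.6
finger_force: 0.0
```

```bash
python3 - <<'E'
from h import *
o=monitor.get_obs(); print(o["time"],o["tool_pos"],o["contact_force"],o["grip_width"])
s=optics.capture("side")["frame"]; t=optics.capture("top")["frame"]
a=cv2.resize(s[170:310,180:350],(400,330)); b=cv2.resize(t[200:350,120:390],(400,222)); b=cv2.copyMakeBorder(b,0,108,0,0,0)
cv2.imwrite("pics/f.png",cv2.convertScaleAbs(np.hstack([a,b]),alpha=1.5))
E
python3 meas.py | grep -E "blank|stop|board"
```

```text
30.35 [498.28398795 283.35442073 206.03462402] [ 0.1961591   0.66456455 -0.37739868] 91.62505795294953Traceback (most recent call last):
  File "meas.py", line 10, in <module>
    yel,_=big(cv2.inRange(h,(22,140,90),(35,255,255)),(140,225,180,260)); ry=rect(yel,10); print("toe",ry)
          ~~~^^^^^^^^^^^^^^^^^^^^^^^^^^^^^^^^^^^^^^^^^^^^^^^^^^^^^^^^^^^
  File "meas.py", line 5, in big
    cs,_=cv2.findContours(z,cv2.RETR_EXTERNAL,cv2.CHAIN_APPROX_NONE); return max(cs,key=cv2.contourArea),z
                                                                             ~~~^^^^^^^^^^^^^^^^^^^^^^^^
ValueError: max() iterable argument is empty
```

View pics/f.png

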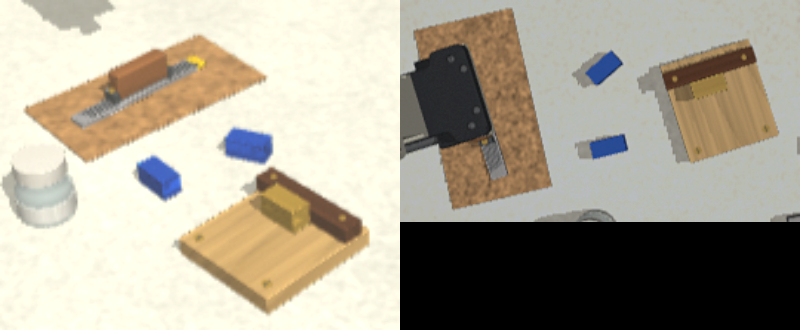

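The file lies flat on the mat at left-crop (140,85), the blank stands against its stop at (285,207), the neighbours in view haven't moved, and the robot is clear. I'll hand it in.

```bash
python3 -c "
from plant import workorder; print(workorder.close_job())"
```

```text
the job is handed in; nothing more can be done
None
```

I gave the blank three full push strokes, lifting the file clear and carrying it back in the air after each, with about 7.5–14.5 N bearing down wherever I read the force (start, middle and end of each stroke). The file is back flat on the cork mat and released, the blank stands against its stop, and the job was handed in at about 30 s.

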